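# Close the veneer press in cross order

### The arm

A 6-joint arm with a two-finger parallel gripper is mounted at the origin on the work surface. World frame = base frame: x ahead of the robot, y to its left, z up, the work surface at z = 0. Lengths are in mm, angles in degrees, forces in N, time in s.
With the tool pointing down it reaches from about 300 to 850 mm from the base axis. Payload 4.2 kg.
Tool frame: the origin (TCP) lies at the very end of the fingers, on their centre line; the grasp point (between the pads) lies 19 mm behind it; z points along the fingers, y is the direction in which the jaws open and shut (so a half turn about z gives the same grasp; the last joint's range is limited). The gripper opens to 91 mm and grips with 3 to 60 N. Pads are 32 mm wide; open, the fingers measure 118 mm over their backs; the gripper's body (76 mm by 178 mm) begins 60 mm behind the grasp point.
Start: joints at [-1.146, 18.312, 89.639, -0, 72.044, -1.146], TCP at [575.018, 0, 189.376] pointing down, gripper open.
Joint ranges: [-177.97, 177.97], [-48.28, 115.42], [12.27, 149.76], [-77.06, 257.06], [2.81, 150.46], [-146.56, 146.56]. Speed limits (degrees/s): [147.25, 147.25, 180, 180, 180, 180].

### API

Orientations are given as [roll, pitch, yaw] about the fixed x, y, z axes, in that order (R = Rz(yaw) Ry(pitch) Rx(roll)).
In Python, from workcell import * gives the robot as it stands. The module is installed in compiled form; this text tells all that it offers.
- The arm moves only by the tool servo_tool, never from a script. Its argument "plan" is a list that holds one entry, the list of rows, each a list of 7 numbers: the shift along the tool's x, y, z in mm, then the turn, a rotation vector about the tool's x, y, z in rad, then the opening, from 0 (shut) to 1 (fully open). A call has 1 to 20 rows; each row is the pose to reach, as a shift and turn from the pose commanded when the call began, along the tool's axes at that moment; what a row does not reach only later rows make up. A row lasts 1/10 s, in which the tool goes at most 50 mm and 8.59 degrees, less where a joint would pass 70% of its speed; a pose out of reach is approached as far as the arm can. A call with a gripper value outside its range is refused whole. The fingers move at their own pace and stop on an object; "squeeze" is the grip in N (left out, the last holds). Time passes only in rows, so rows that repeat a pose let the fingers close. It gives the time, the measured TCP pose, the force and the opening at its end, in the units of the state.
- state(): the state, without advancing time (a new reading comes with each control period).
- grab_frame(name): name is "scene" or "side" or "wrist"; returns a dict with "color" (400x640x3 uint8, red, green, blue), "range_z" (400x640 float32, mm along the optical axis (not along the pixel's ray), 0 where there is no reading), "fx", "fy", "cx", "cy" (pixels), "rvec" (rotation vector, rad) and "tvec" (3), from world to camera coordinates, as OpenCV has them; the wrist camera has in their place "tool_from_camera" (4x4, takes a point from camera to tool coordinates, whose origin is the TCP and whose axes are the flange's). Camera axes: x right, y down, z forward; pixel columns grow to the right and rows downward; lengths in mm; the calibration is good to about 2 mm. A picture is of the moment at which its call begins: read the wrist's pose just before it.
- job_done(): hands the job in, once; it reports no verdict.
The state is a dict: "time_s": time; "qpos": joint angles; "qvel": joint speeds; "effort": joint torques, N m; "ee_pos": TCP position; "ee_rot": TCP orientation; "force": force on the tool from outside, world axes, zero at the start; "torque": the same for the moment, N m; "gripper_width": finger opening in mm.
Only numpy, scipy, OpenCV 4.12 (cv2) and the standard library are available. Lean on these libraries where they do the work, as an engineer would, in place of code of your own. Each camera call takes 0.05 s, during which the arm holds its last target.

### The job

Close the veneer press by turning its four knobs clockwise in cross order, each knob followed by the one diagonally opposite: on a first round only until every knob bites lightly on the plate, then on a second round, again crosswise, until all four are hand-tight. Feel for it and do not overtighten any knob; leave the other things on the bench where they are and let go of the press at the end.

Things in the scene. Friction and masses are not known exactly. Their poses are not given: they have to be found in the camera images.
- press: veneer press fixed to the bench: a 270 x 270 x 30 mm plywood bed carrying a glued wood panel (184 x 184 x 18 mm) between four dark wooden cleats. Origin at the centre of the bed's underside, z up. The four studs stand at (+-65, +-65) mm in its x, y axes; knob tops are about 118 mm above the bench
- plate: loose aluminium pressing plate 184 x 184 x 16 mm lying flat on the panel, its top 64 mm above the bench; origin at the centre of its underside. It rests inside the cleats with 1.5 mm play
- knob0: Black bar knob at the press's (-x, +y) corner on the plate. Origin on its vertical screw axis at the underside of its 44 mm disc (10 mm thick, 6.7 mm above the plate); x along its upright grip bar: 50 long, 13 wide, top 47 above origin. Clockwise from above tightens: it sinks 2 mm per rad and holds where left. Pinch the bar across its 13 mm. Feel: see knob0_grip, knob1_grip.
- knob1: black bar knob at the press's (-x, -y) corner of the plate, the same as knob0 (diagonal pairs: knob0 with knob2, knob1 with knob3)
- knob2: black bar knob at the press's (+x, -y) corner of the plate, the same as knob0 (diagonal pairs: knob0 with knob2, knob1 with knob3)
- knob3: black bar knob at the press's (+x, +y) corner of the plate, the same as knob0 (diagonal pairs: knob0 with knob2, knob1 with knob3)
- knob0_grip (a point): Grip point of knob0, on its axis 35 mm above its origin. All knobs: a spring washer below meets the plate after 0.05 to 0.65 rad of turn (unknown, each differs); from there the force on the plate grows about 25 N per rad. Light bite: 3 to 13 N, so 0.1 to 0.45 rad past first touch. Hand-tight: 16 to 32 N, so 0.65 to 1.2 rad past it. Over 38 N is overtight.
- knob1_grip (a point): Grip point of knob1, on its axis 35 mm above its origin. Feel of all knobs: turning moment about 0.045 N m free, 0.11 at 3 N, 0.19 at 8 N, 0.2 to 0.3 at 20 N on the plate, up to a fifth either way by hidden friction; at rest after a short turn it reads lower, free about 0.035, rising about 0.3 N m per rad past first touch (now and then low).
- knob2_grip (a point): grip point of knob2: on its axis, 35 mm above its origin, 12 mm below the top of the bar
- knob3_grip (a point): grip point of knob3: on its axis, 35 mm above its origin, 12 mm below the top of the bar
- mallet: wooden mallet, 300 mm long, lying beside the press; head 75 x 130 x 60 mm; not to be moved
- glue: white glue bottle, 64 mm across, 160 mm tall, standing beside the press; not to be moved
- sanding_block: cork sanding block 110 x 65 x 32 mm; not to be moved

How it is judged:
By the outcome, as a careful person would: the job done as asked, in the order asked, and still so for the second after the job is handed in, with the robot touching nothing.
It also fails if it takes over 72 s, if anything falls off the work surface, if the arm or the gripper's body presses on something with over 40 N, if the wrist force passes 120 N, or if a joint passes its speed limit or range.

## Working session

There is one attempt and no reset: what is moved stays moved. The work goes in short steps, Python scripts to look and compute and a tool call to move; the robot and the scene stay as the last step left them, time stands still between calls to the robot, and variables do not carry over. Pictures are saved under pics/ and viewed, and the job is handed in when it is done.

Besides the shell and the picture viewer there is one more tool, called as a command line: name --argument value ..., lists and objects as JSON in quotes. servo_tool: Moves the arm, as the interface text tells. Its arguments: {"type":"object","properties":{"plan":{"type":"array"},"squeeze":{"type":"number"}},"required":["plan"]}

```bash
mkdir -p pics; python3 - <<'E'
from workcell import *
import cv2,pickle
s=state();print(s)
for n in ["scene","side","wrist"]:
    f=grab_frame(n);pickle.dump(f,open(f"{n}0.pkl","wb"))
    cv2.imwrite(f"pics/{n}0.png",f["color"][:,:,::-1])
    print(n,f["fx"],f["cx"],f["cy"],f.get("tool_from_camera"))
E
```

```text
{'time_s': 0.0, 'qpos': array([-1.14559437e+00,  1.83517004e+01,  8.97059713e+01, -1.17888383e-03,
        7.20461490e+01, -1.14696750e+00]), 'qvel': array([ 0.07780197,  0.06914854,  0.05766148, -0.00939017,  0.06145448,
       -0.09545993]), 'effort': array([-5.01459035e-04, -4.12465632e+01, -2.31973493e+01,  7.28826877e-02,
        4.58198413e-02, -1.41870069e-04]), 'ee_pos': array([5.74439155e+02, 8.15271833e-03, 1.88522699e+02]), 'ee_rot': array([-1.79896178e+02, -9.57586717e-04,  9.00017367e+01]), 'force': array([ 0.23014787,  0.62141847, -0.17101959]), 'torque': array([-0.0244328 , -0.02740016, -0.02427068]), 'gripper_width': 91.31272165526292}
scene 465.4558746918392 313.9376528839232 196.36531757631016 None
side 395.19589302019676 318.24987359412984 200.4716956178758 None
wrist 346.3236308742716 316.8980287026119 201.54256467582428 [[-1.86120166e-05 -9.56237588e-01 -2.92591312e-01  8.33083865e+01]
 [ 9.99999966e-01 -9.38001260e-05  2.42943612e-04  5.50492686e-01]
 [-2.59756916e-04 -2.92591297e-01  9.56237557e-01 -1.95312699e+02]
 [ 0.00000000e+00  0.00000000e+00  0.00000000e+00  1.00000000e+00]]
```

View pics/scene0.png

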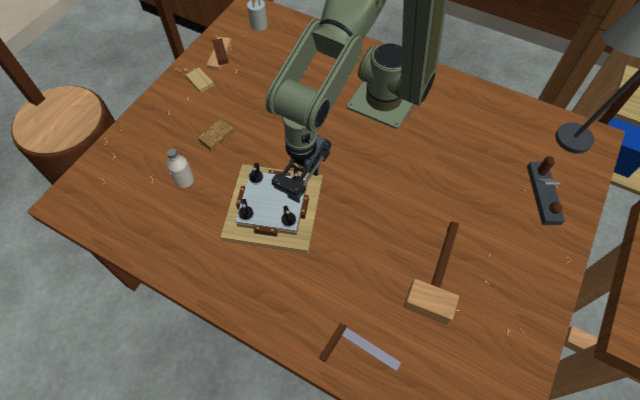

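View pics/side0.png

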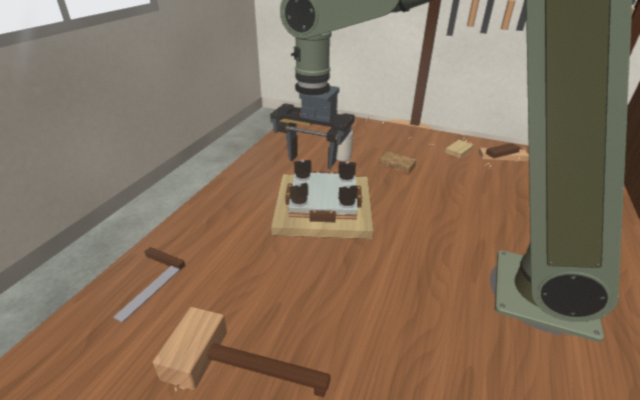

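View pics/wrist0.png

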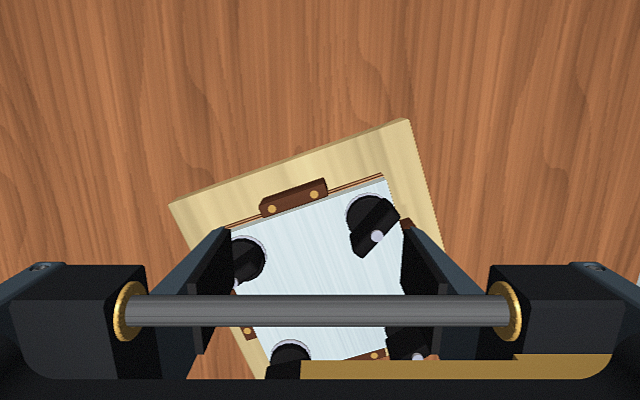

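```bash
cat > h.py <<'E'
import numpy as np,cv2,pickle
from scipy.spatial.transform import Rotation as R
def cloud(f,s=None):
    d=f["range_z"];v,u=np.mgrid[0:400,0:640]
    P=np.stack([(u-f["cx"])/f["fx"]*d,(v-f["cy"])/f["fy"]*d,d],-1)
    if "rvec" in f:
        Rm=cv2.Rodrigues(np.array(f["rvec"],float))[0];W=(P-np.array(f["tvec"]).ravel())@Rm
    else:
        T=f["tool_from_camera"];P=P@T[:3,:3].T+T[:3,3]
        W=P@R.from_euler('xyz',s["ee_rot"],degrees=True).as_matrix().T+s["ee_pos"]
    W[d<=0]=np.nan
    return W
E
python3 - <<'E'
from h import *
s=dict(ee_pos=np.array([574.44,0,188.52]),ee_rot=np.array([-179.9,0,90.0]))
for n in ["scene","side","wrist"]:
    f=pickle.load(open(n+"0.pkl","rb"));W=cloud(f,s);c=f["color"].astype(int)
    m=(c.max(-1)<70)&(W[...,2]>72)&(W[...,2]<128)&(W[...,0]>400)&(W[...,0]<800)&(abs(W[...,1])<250)
    nb,l,st,ce=cv2.connectedComponentsWithStats(m.astype(np.uint8))
    print(n)
    for i in range(1,nb):
        if st[i,4]<15: continue
        p=W[l==i];t=p[p[:,2]>95]
        o=''
        if len(t)>10:
            q=t[:,:2];e=np.linalg.eigh(np.cov(q.T));ax=e[1][:,1];o=(np.degrees(np.arctan2(ax[1],ax[0])).round(1),np.sqrt(e[0]).round(1),t.mean(0).round(0))
        print(ce[i].round(0),st[i,4],p.mean(0).round(0),p[:,2].max().round(0),*o)
    # plate
    g=(abs(W[...,2]-64)<6)&(c.min(-1)>130)&(W[...,0]>400)&(W[...,0]<800)&(abs(W[...,1])<250)
    nb,l,st,ce=cv2.connectedComponentsWithStats(g.astype(np.uint8));i=1+st[1:,4].argmax()
    p=W[l==i];print('plate',p.mean(0),cv2.minAreaRect(p[:,:2].astype(np.float32)))
    # bed
    g=(abs(W[...,2]-30)<6)&(W[...,0]>400)&(W[...,0]<850)&(abs(W[...,1])<300)
    p=W[g];print('bed',cv2.minAreaRect(p[:,:2].astype(np.float32)))
E
```

```text
scene
[256. 174.] 156 [ 548. -188.   98.] 122.0 -167.3 [ 3.7 16.7] [ 549. -191.  111.]
[295. 178.] 27 [506. -71. 107.] 123.0 -143.0 [3.4 5.2] [511. -66. 118.]
[245. 211.] 169 [ 671. -145.   96.] 123.0 -145.1 [ 3.9 17.2] [ 671. -146.  113.]
[288. 218.] 165 [629. -24.  96.] 122.0 51.3 [ 4.  14.9] [630. -23. 113.]
plate [ 602.40789292 -112.35913813   64.33333309] ((584.2080078125, -111.03565979003906), (184.9346160888672, 183.7112274169922), 19.810436248779297)
bed ((681.710693359375, -42.973358154296875), (569.427001953125, 327.1785888671875), 35.21522903442383)
side
[302. 169.] 218 [ 662. -142.   95.] 118.0 -143.6 [ 2.3 13. ] [ 664. -144.  107.]
[346. 170.] 222 [ 541. -186.   95.] 119.0 -164.1 [ 1.9 13.4] [ 541. -188.  106.]
[299. 193.] 237 [618. -20.  96.] 117.0 50.1 [ 1.8 13.7] [619. -21. 107.]
[348. 195.] 259 [496. -63.  95.] 119.0 -145.1 [ 1.8 13.8] [497. -65. 107.]
plate [577.40014566 -98.22913457  63.06928637] ((581.4092407226562, -109.16282653808594), (183.5091094970703, 188.83233642578125), 19.6302433013916)
bed ((581.466064453125, -109.68295288085938), (270.0901184082031, 274.7158203125), 19.673078536987305)
wrist
[369. 221.] 2016 [620. -21. 100.] 119.0 50.9 [ 3.8 14.8] [622. -24. 112.]
[247. 259.] 1152 [511. -59.  97.] 119.0 -149.8 [3.9 6.8] [514. -59. 112.]
[405. 343.] 1162 [ 660. -147.  101.] 119.0 -147.9 [ 2.1 10.6] [ 662. -146.  108.]
[286. 362.] 1112 [ 543. -183.   86.] 108.0 -164.8 [ 0.6 10.2] [ 543. -187.  100.]
plate [580.72923356 -67.92334253  63.78772466] ((574.6656494140625, -57.39323425292969), (177.081298828125, 124.53267669677734), 1.9839398860931396)
bed ((584.3583984375, -109.11367797851562), (269.81756591796875, 268.7560729980469), 19.636369705200195)
```

servo_tool --plan '[[[-70,-75,44,0,0,0.96,0.5],[-70,-75,44,0,0,0.96,0.5],[-70,-75,44,0,0,0.96,0.5],[-70,-75,44,0,0,0.96,0.5],[-70,-75,44,0,0,0.96,0.5],[-70,-75,44,0,0,0.96,0.5],[-70,-75,44,0,0,0.96,0.5],[-70,-75,44,0,0,0.96,0.5],[-70,-75,44,0,0,0.96,0.5]]]' --squeeze 40

```text
time_s: 1.05
ee_pos: [499.9, -70.0, 145.2]
ee_rot: [-180.0, 0.0, 35.1]
force: [-0.2, 0.0, -0.0]
gripper_width: 45.5
```

```bash
cat > look.py <<'E'
from h import *
from workcell import *
import sys
s=state();f=grab_frame("wrist");n=sys.argv[1]
pickle.dump((s,f),open(n+".pkl","wb"))
cv2.imwrite(f"pics/{n}.png",f["color"][:,:,::-1])
s2=state()
print(s["time_s"],s["ee_pos"].round(2),s["ee_rot"].round(2),s["qpos"].round(1),s["force"].round(2),s["torque"].round(3),s2["torque"].round(3))
W=cloud(f,s);c=f["color"].astype(int)
m=(c.max(-1)<75)&(W[...,2]>85)&(W[...,2]<121)
nb,l,st,ce=cv2.connectedComponentsWithStats(m.astype(np.uint8))
for i in range(1,nb):
    if st[i,4]<100: continue
    p=W[l==i];t=p[p[:,2]>p[:,2].max()-8]
    q=t[:,:2];e=np.linalg.eigh(np.cov(q.T));ax=e[1][:,1]
    print(ce[i].round(0),st[i,4],p[:,2].max().round(0),'ang',np.degrees(np.arctan2(ax[1],ax[0])).round(1),np.sqrt(e[0]).round(1),t.mean(0).round(1),cv2.minAreaRect(q.astype(np.float32)))
E
python3 look.py w1
```

```text
1.05 [499.86 -69.98 145.2 ] [-1.7999e+02  2.0000e-02  3.5080e+01] [ -9.3  14.  102.6   0.   63.4  45.6] [-0.25  0.02 -0.01] [ 0.023  0.056 -0.007] [ 0.004  0.078 -0.011]
[375.  34.] 1721 120.0 ang 54.7 [ 3.8 10.7] [617.9 -32.6 116.9] ((620.126220703125, -31.639755249023438), (37.713104248046875, 13.301915168762207), 51.589820861816406)
[564.  81.] 3919 120.0 ang -144.2 [ 3.7 14.9] [ 667.  -147.   116.6] ((667.189697265625, -148.5578155517578), (49.74358367919922, 14.751087188720703), 35.0659294128418)
[318. 213.] 1223 119.0 ang -142.8 [ 3.7 15.2] [503.7 -69.1 117. ] ((502.05230712890625, -70.15128326416016), (49.46184539794922, 12.99191951751709), 37.14155197143555)
[488. 245.] 1678 119.0 ang -172.7 [3.6 7. ] [ 557.8 -187.   116.2] ((556.2098999023438, -189.3195343017578), (27.46078109741211, 13.712091445922852), 14.347503662109375)
```

View pics/w1.png

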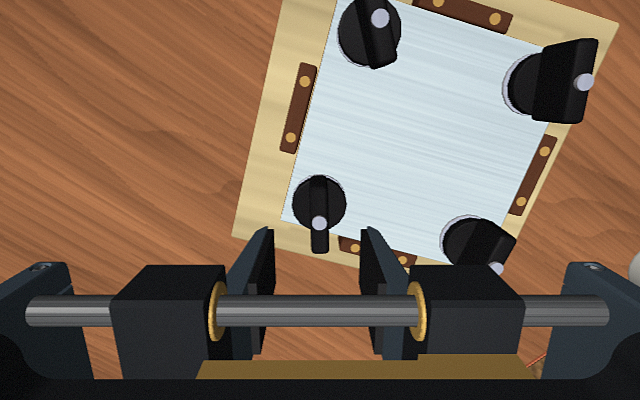

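servo_tool --plan '[[[1.2,0.9,30,0,0,-0.035,0.5],[1.2,0.9,58,0,0,-0.035,0.5],[1.2,0.9,58,0,0,-0.035,0.5],[1.2,0.9,58,0,0,-0.035,0],[1.2,0.9,58,0,0,-0.035,0],[1.2,0.9,58,0,0,-0.035,0],[1.2,0.9,58,0,0,-0.035,0]]]' --squeeze 40

```text
time_s: 1.8
ee_pos: [502.2, -70.2, 88.4]
ee_rot: [179.9, -0.1, 37.0]
force: [0.2, 0.1, -0.4]
gripper_width: 16.2
```

```bash
cat > st.py <<'E'
from workcell import *
s=state()
print(s["time_s"],s["ee_pos"].round(2),s["ee_rot"].round(2),s["qpos"].round(1)[5],s["force"].round(2),s["torque"].round(4),s["gripper_width"],s["effort"][5])
E
python3 st.py
```

```text
1.8 [502.23 -70.15  88.41] [ 1.7991e+02 -9.0000e-02  3.7000e+01] 43.7 [ 0.2   0.08 -0.4 ] [-0.024   0.0642 -0.0212] 16.247246161522426 -0.0003049658062082017
```

servo_tool --plan '[[[0,0,1,0,0,0,0],[0,0,1,0,0,0,0]]]'

```text
time_s: 2.0
ee_pos: [502.2, -70.2, 87.9]
ee_rot: [179.9, -0.1, 37.0]
force: [-1.6, -0.6, 7.5]
gripper_width: 12.7
```

```bash
python3 st.py
```

```text
2.0 [502.25 -70.17  87.85] [ 1.7991e+02 -9.0000e-02  3.7000e+01] 43.7 [-1.59 -0.59  7.46] [0.0781 0.3175 0.0464] 12.700038978912849 -0.00033643777896941174
```

servo_tool --plan '[[[0,0,0.2,0,0,0.1,0],[0,0,0.2,0,0,0.1,0]]]'

```text
time_s: 2.2
ee_pos: [502.3, -70.2, 87.7]
ee_rot: [179.9, -0.1, 31.2]
force: [-1.8, 0.1, 6.1]
gripper_width: 12.2
```

```bash
python3 st.py
```

```text
2.2 [502.3  -70.24  87.67] [ 1.799e+02 -1.000e-01  3.118e+01] 49.6 [-1.83  0.06  6.08] [ 0.0073  0.3053 -0.0124] 12.199567901702101 0.3261795826256275
```

servo_tool --plan '[[[0,0,0.2,0,0,0.1,0],[0,0,0.2,0,0,0.1,0]]]'

```text
time_s: 2.4
ee_pos: [502.4, -70.3, 87.5]
ee_rot: [179.9, -0.1, 25.5]
force: [-0.4, 0.4, 6.7]
gripper_width: 12.5
```

```bash
python3 st.py
```

```text
2.4 [502.38 -70.31  87.47] [ 1.799e+02 -1.200e-01  2.546e+01] 55.3 [-0.38  0.41  6.72] [-0.0305  0.3937  0.0006] 12.453585704145722 0.32723779790103436
```

servo_tool --plan '[[[0,0,0.2,0,0,0.1,0],[0,0,0.2,0,0,0.1,0]]]'

```text
time_s: 2.6
ee_pos: [502.4, -70.4, 87.3]
ee_rot: [179.9, -0.1, 19.7]
force: [-1.4, -0.6, 7.0]
gripper_width: 12.5
```

```bash
python3 st.py
```

```text
2.6 [502.41 -70.43  87.29] [ 1.799e+02 -1.300e-01  1.973e+01] 61.0 [-1.39 -0.62  7.03] [-0.1198  0.3012 -0.057 ] 12.505826741377529 0.3278164006769657
```

servo_tool --plan '[[[0,0,0.2,0,0,0.1,0],[0,0,0.2,0,0,0.1,0]]]'

```text
time_s: 2.8
ee_pos: [502.4, -70.5, 87.1]
ee_rot: [179.9, -0.1, 14.0]
force: [-0.7, -1.1, 6.6]
gripper_width: 12.4
```

```bash
python3 st.py
```

```text
2.8 [502.42 -70.51  87.09] [ 1.7991e+02 -1.3000e-01  1.4000e+01] 66.8 [-0.71 -1.09  6.62] [-0.1922  0.3959 -0.0598] 12.434943485091281 0.3282445762306452
```

```bash
cat > samp.py <<'E'
from workcell import *
import numpy as np
a=[]
for i in range(4):
    s=state();a.append(np.r_[s["force"],s["torque"]]);grab_frame("wrist")
s=state();a.append(np.r_[s["force"],s["torque"]])
a=np.array(a);print(s["time_s"],s["ee_rot"][2].round(2),a[:,5].round(3),a.mean(0).round(3),a.std(0).round(3),s["effort"][5])
E
python3 samp.py
```

```text
3.0 14.09 [-0.06   0.005 -0.029 -0.038 -0.011] [-1.268 -1.136  7.256 -0.165  0.376 -0.027] [0.499 0.144 0.515 0.035 0.03  0.022] -0.026292895199730992
```

servo_tool --plan '[[[0,0,0.2,0,0,0.1,0],[0,0,0.2,0,0,0.1,0]]]'

```text
time_s: 3.2
ee_pos: [502.4, -70.6, 86.9]
ee_rot: [179.9, -0.1, 8.3]
force: [-1.7, -1.4, 6.8]
gripper_width: 12.3
```

```bash
python3 samp.py
```

```text
3.4 8.36 [-0.079 -0.041 -0.073 -0.087 -0.062] [-1.271 -1.255  6.827 -0.198  0.337 -0.068] [0.342 0.346 0.289 0.017 0.013 0.016] -0.041416799649596214
```

servo_tool --plan '[[[0,0,0.2,0,0,0.1,0],[0,0,0.2,0,0,0.1,0]]]'

```text
time_s: 3.6
ee_pos: [502.5, -70.7, 86.8]
ee_rot: [179.9, -0.2, 2.6]
force: [-1.6, -1.1, 8.3]
gripper_width: 12.3
```

```bash
python3 samp.py
```

```text
3.8 2.63 [-0.062 -0.07  -0.001 -0.061 -0.087] [-1.019 -1.738  7.317 -0.279  0.373 -0.056] [0.442 0.343 0.694 0.016 0.019 0.029] -0.06471026223152876
```

servo_tool --plan '[[[0,0,0.2,0,0,0.1,0]]]'

```text
time_s: 3.9
ee_pos: [502.5, -70.8, 86.6]
ee_rot: [179.9, -0.2, -3.2]
force: [-0.9, -0.9, 8.7]
gripper_width: 12.5
```

```bash
python3 samp.py
```

```text
4.1 -3.1 [ 0.105 -0.142 -0.055 -0.086 -0.091] [-0.609 -1.494  7.616 -0.307  0.397 -0.054] [0.313 0.576 0.605 0.012 0.046 0.084] -0.07431753678247333
```

servo_tool --plan '[[[0,0,0,0,0,0.015,0],[0,0,0.1,0,0,0.03,0]]]'

```text
time_s: 4.3
ee_pos: [502.4, -70.9, 86.5]
ee_rot: [179.9, -0.2, -4.8]
force: [-1.1, -1.7, 8.1]
gripper_width: 12.7
```

```bash
python3 samp.py
```

```text
4.5 -4.78 [0.098 0.115 0.093 0.092 0.021] [-1.094 -1.731  7.93  -0.29   0.417  0.084] [0.43  0.444 0.301 0.031 0.057 0.032] 0.07835906697437167
```

servo_tool --plan '[[[0,0,0,0,0,0.02,0],[0,0,0.1,0,0,0.04,0],[0,0,0.1,0,0,0.06,0]]]'

```text
time_s: 4.8
ee_pos: [502.4, -70.9, 86.4]
ee_rot: [179.9, -0.2, -8.3]
force: [-1.8, -1.4, 7.2]
gripper_width: 12.3
```

```bash
python3 samp.py
```

```text
5.0 -8.22 [0.109 0.111 0.051 0.07  0.025] [-1.362 -1.55   7.676 -0.332  0.413  0.073] [0.372 0.222 0.619 0.012 0.036 0.033] 0.05464959656819701
```

servo_tool --plan '[[[0,0,0,0,0,0.03,0],[0,0,0.1,0,0,0.06,0],[0,0,0.1,0,0,0.08,0]]]'

```text
time_s: 5.3
ee_pos: [502.4, -71.0, 86.3]
ee_rot: [179.9, -0.2, -12.8]
force: [-1.2, -2.2, 8.1]
gripper_width: 12.4
```

```bash
python3 samp.py; python3 st.py
```

```text
5.5 -12.79 [0.186 0.127 0.115 0.102 0.084] [-1.132 -2.16   7.778 -0.381  0.424  0.123] [0.485 0.263 0.439 0.009 0.026 0.035] 0.0944508402608335
5.5 [502.42 -71.    86.32] [179.92  -0.18 -12.79] 93.6 [-0.48 -2.15  8.37] [-0.3809  0.4618  0.0841] 12.589398704852929 0.0944508402608335
```

servo_tool --plan '[[[0,0,0,0,0,0,0.35],[0,0,0,0,0,0,0.35],[0,0,0,0,0,0,0.35],[0,0,-40,0,0,0,0.35],[0,0,-58,0,0,0,0.35],[179.4,40.2,-58,0,0,-0.835,0.35],[179.4,40.2,-58,0,0,-0.835,0.35],[179.4,40.2,-58,0,0,-0.835,0.35],[179.4,40.2,-58,0,0,-0.835,0.35],[179.4,40.2,-58,0,0,-0.835,0.35],[179.4,40.2,-58,0,0,-0.835,0.35],[179.4,40.2,-58,0,0,-0.835,0.35]]]'

```text
time_s: 6.7
ee_pos: [667.4, -149.1, 141.7]
ee_rot: [-179.9, 0.0, 35.0]
force: [-0.1, -0.2, -0.1]
gripper_width: 31.9
```

```bash
python3 look.py w2; python3 samp.py
```

```text
6.7 [ 667.42 -149.11  141.7 ] [-1.7993e+02  5.0000e-02  3.4970e+01] [-13.6  29.9  77.9   0.   72.3  41.5] [-0.05 -0.23 -0.1 ] [0.041 0.083 0.031] [-0.035  0.104  0.023]
[136. 168.] 2841 120.0 ang 51.1 [ 3.6 14.8] [626.7 -27.4 116.6] ((624.7162475585938, -27.293899536132812), (49.489864349365234, 13.146119117736816), 51.20604705810547)
[317. 215.] 1248 120.0 ang -143.8 [ 3.8 15.3] [ 670.2 -147.6  117. ] ((668.201416015625, -148.66717529296875), (49.06658935546875, 12.855406761169434), 35.35146713256836)
[103. 340.] 494 118.0 ang 163.8 [ 3.8 11.5] [496.6 -69.7 115.5] ((497.9134216308594, -69.60894775390625), (12.995027542114258, 41.971797943115234), 77.68844604492188)
[284. 344.] 445 119.0 ang 160.8 [2.8 4.2] [ 565.6 -187.4  116. ] ((561.6678466796875, -188.41192626953125), (18.520898818969727, 12.786601066589355), 13.72809886932373)
6.95 34.95 [ 0.023 -0.077 -0.008 -0.016 -0.045] [ 0.358  0.165 -0.249  0.018  0.08  -0.025] [0.623 0.441 0.339 0.048 0.024 0.034] 0.008132366056088358
```

View pics/w2.png

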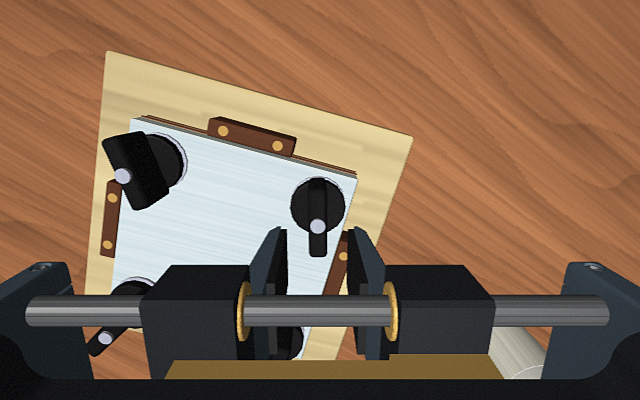

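servo_tool --plan '[[[0.7,0.2,30,0,0,0,0.35],[0.7,0.2,54,0,0,0,0.35],[0.7,0.2,54,0,0,0,0.35],[0.7,0.2,54,0,0,0,0],[0.7,0.2,54,0,0,0,0],[0.7,0.2,54,0,0,0,0],[0.7,0.2,54,0,0,0,0],[0.7,0.2,54,0,0,0,0]]]'

```text
time_s: 7.75
ee_pos: [669.1, -148.7, 90.5]
ee_rot: [179.9, -0.1, 35.0]
force: [-0.7, 1.7, 6.9]
gripper_width: 11.8
```

```bash
python3 samp.py
```

```text
7.95 34.99 [ 0.039 -0.044  0.009  0.036  0.033] [-0.567  2.007  6.359  0.302  0.195  0.015] [0.589 0.512 0.394 0.024 0.009 0.031] 0.007408680394291878
```

servo_tool --plan '[[[0,0,0,0,0,0.04,0],[0,0,0.2,0,0,0.08,0],[0,0,0.2,0,0,0.1,0]]]'

```text
time_s: 8.25
ee_pos: [669.1, -148.9, 90.3]
ee_rot: [179.9, -0.1, 29.2]
force: [-0.4, 1.5, 5.5]
gripper_width: 12.1
```

```bash
python3 samp.py
```

```text
8.45 29.26 [ 0.02   0.023 -0.007 -0.017 -0.048] [-6.220e-01  1.400e+00  6.039e+00  2.660e-01  2.060e-01 -6.000e-03] [0.225 0.342 0.318 0.03  0.029 0.026] -0.009676776244305074
```

servo_tool --plan '[[[0,0,0,0,0,0.04,0],[0,0,0.2,0,0,0.08,0],[0,0,0.2,0,0,0.1,0]]]'

```text
time_s: 8.75
ee_pos: [669.2, -149.0, 90.1]
ee_rot: [179.9, -0.2, 23.5]
force: [-1.0, 0.7, 5.6]
gripper_width: 11.9
```

```bash
python3 samp.py
```

```text
8.95 23.54 [ 0.041 -0.009 -0.049  0.048 -0.016] [-8.520e-01  7.720e-01  5.685e+00  2.030e-01  1.800e-01  3.000e-03] [0.527 0.276 0.58  0.017 0.022 0.037] -0.002465212673996575
```

servo_tool --plan '[[[0,0,0,0,0,0.04,0],[0,0,0.2,0,0,0.08,0],[0,0,0.2,0,0,0.1,0]]]'

```text
time_s: 9.25
ee_pos: [669.3, -149.2, 90.0]
ee_rot: [179.9, -0.2, 17.8]
force: [-0.7, 0.7, 5.8]
gripper_width: 12.1
```

```bash
python3 samp.py
```

```text
9.45 17.81 [0.073 0.076 0.019 0.053 0.056] [-0.127  0.588  5.7    0.134  0.188  0.055] [0.477 0.368 0.303 0.018 0.02  0.02 ] 0.020309760002419353
```

servo_tool --plan '[[[0,0,0,0,0,0.04,0],[0,0,0.2,0,0,0.08,0],[0,0,0.2,0,0,0.1,0]]]'

```text
time_s: 9.75
ee_pos: [669.3, -149.3, 89.8]
ee_rot: [179.9, -0.2, 12.0]
force: [0.1, 0.6, 5.5]
gripper_width: 11.8
```

```bash
python3 samp.py
```

```text
9.95 12.09 [0.082 0.041 0.09  0.064 0.067] [-0.252  0.255  5.864  0.079  0.193  0.069] [0.718 0.577 0.333 0.035 0.01  0.017] 0.049619599012658
```

servo_tool --plan '[[[0,0,0,0,0,0.04,0],[0,0,0.2,0,0,0.08,0],[0,0,0.2,0,0,0.1,0]]]'

```text
time_s: 10.25
ee_pos: [669.3, -149.5, 89.6]
ee_rot: [179.9, -0.2, 6.3]
force: [-0.4, -0.2, 5.7]
gripper_width: 12.1
```

```bash
python3 samp.py
```

```text
10.45 6.37 [0.119 0.125 0.098 0.088 0.16 ] [ 0.157 -0.171  6.137  0.023  0.192  0.118] [0.408 0.284 0.365 0.019 0.023 0.025] 0.08251051185652614
```

servo_tool --plan '[[[0,0,0,0,0,0,0.35],[0,0,0,0,0,0,0.35],[0,0,0,0,0,0,0.35],[0,0,-40,0,0,0,0.35],[0,0,-58,0,0,0,0.35],[-126.7,28.9,-58,0,0,-0.134,0.35],[-126.7,28.9,-58,0,0,-0.134,0.35],[-126.7,28.9,-58,0,0,-0.134,0.35],[-126.7,28.9,-58,0,0,-0.134,0.35],[-126.7,28.9,-58,0,0,-0.134,0.35]]]'

```text
time_s: 11.45
ee_pos: [545.6, -191.9, 146.0]
ee_rot: [180.0, -0.1, 14.0]
force: [0.3, 0.6, -0.0]
gripper_width: 32.1
```

```bash
python3 look.py w3
```

```text
11.45 [ 545.59 -191.9   145.97] [ 1.7998e+02 -7.0000e-02  1.3970e+01] [-20.5  20.3  93.2   0.   66.5  55.5] [ 0.32  0.62 -0.02] [-0.002  0.109 -0.023] [-0.008  0.101 -0.007]
[94. 41.] 3278 120.0 ang 51.0 [ 3.6 15.1] [624.8 -29.  116.9] ((624.3964233398438, -27.866958618164062), (49.78770065307617, 12.554054260253906), 50.674068450927734)
[297.  35.] 1225 119.0 ang -174.8 [3.9 9.4] [ 657.6 -151.   116.1] ((659.775146484375, -150.32550048828125), (33.96590805053711, 13.108611106872559), 7.005635738372803)
[318. 214.] 1206 119.0 ang -164.4 [ 3.8 15.1] [ 548.3 -192.2  117.1] ((545.990478515625, -192.53550720214844), (48.797149658203125, 12.965548515319824), 14.658880233764648)
[146. 230.] 1843 119.0 ang 168.6 [ 3.6 15.2] [504.7 -72.6 115.3] ((502.53692626953125, -70.9641342163086), (12.9822416305542, 49.17381286621094), 78.05110168457031)
```

View pics/w3.png

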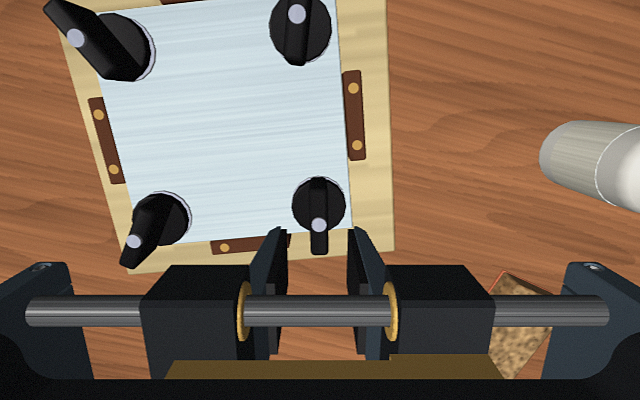

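servo_tool --plan '[[[0.3,0.6,30,0,0,0,0.35],[0.3,0.6,57,0,0,0,0.35],[0.3,0.6,57,0,0,0,0.35],[0.3,0.6,57,0,0,0,0],[0.3,0.6,57,0,0,0,0],[0.3,0.6,57,0,0,0,0],[0.3,0.6,57,0,0,0,0],[0.3,0.6,57,0,0,0,0]]]'

```text
time_s: 12.3
ee_pos: [547.3, -192.6, 90.1]
ee_rot: [179.9, -0.2, 14.0]
force: [1.2, -0.7, 4.0]
gripper_width: 12.0
```

```bash
python3 samp.py
```

```text
12.5 14.02 [-0.014  0.015  0.036  0.074  0.007] [ 1.78  -0.253  5.134 -0.035 -0.27   0.024] [0.318 0.533 0.981 0.016 0.041 0.03 ] 0.012881067814305425
```

servo_tool --plan '[[[0,0,0,0,0,0.04,0],[0,0,0.2,0,0,0.08,0],[0,0,0.2,0,0,0.1,0]]]'

```text
time_s: 12.8
ee_pos: [547.4, -192.8, 89.9]
ee_rot: [179.9, -0.2, 8.2]
force: [1.9, -0.9, 5.9]
gripper_width: 12.1
```

```bash
python3 samp.py
```

```text
13.0 8.29 [ 0.031  0.007 -0.011 -0.03  -0.026] [ 1.961 -1.106  5.868 -0.161 -0.293 -0.006] [0.162 0.19  0.333 0.032 0.031 0.022] -0.007403102936223149
```

servo_tool --plan '[[[0,0,0,0,0,0.04,0],[0,0,0.2,0,0,0.08,0],[0,0,0.2,0,0,0.1,0]]]'

```text
time_s: 13.3
ee_pos: [547.4, -193.0, 89.7]
ee_rot: [179.9, -0.2, 2.5]
force: [2.0, -1.5, 5.5]
gripper_width: 12.4
```

```bash
python3 samp.py
```

```text
13.5 2.57 [ 0.019  0.02  -0.004 -0.001  0.041] [ 2.024 -1.557  5.721 -0.277 -0.288  0.015] [0.272 0.617 0.443 0.019 0.028 0.016] -0.006082720938138664
```

Still free; continue.

servo_tool --plan '[[[0,0,0,0,0,0.04,0],[0,0,0.2,0,0,0.08,0],[0,0,0.2,0,0,0.1,0]]]'

```text
time_s: 13.8
ee_pos: [547.4, -193.3, 89.5]
ee_rot: [179.9, -0.2, -3.2]
force: [2.0, -1.9, 5.7]
gripper_width: 12.3
```

```bash
python3 samp.py
```

```text
14.0 -3.16 [ 0.045  0.029 -0.002 -0.05   0.007] [ 1.987 -2.204  5.51  -0.371 -0.297  0.006] [0.237 0.333 0.326 0.011 0.044 0.032] -0.0048142700688913465
```

servo_tool --plan '[[[0,0,0,0,0,0.04,0],[0,0,0.2,0,0,0.08,0],[0,0,0.2,0,0,0.1,0]]]'

```text
time_s: 14.3
ee_pos: [547.4, -193.5, 89.3]
ee_rot: [179.9, -0.3, -8.9]
force: [2.5, -2.4, 4.9]
gripper_width: 12.2
```

```bash
python3 samp.py
```

```text
14.5 -8.88 [ 0.063  0.038 -0.052  0.038  0.01 ] [ 1.869 -2.501  5.361 -0.458 -0.26   0.019] [0.705 0.539 0.445 0.04  0.021 0.039] -0.003640312934294343
```

servo_tool --plan '[[[0,0,0,0,0,0.04,0],[0,0,0.2,0,0,0.08,0],[0,0,0.2,0,0,0.1,0]]]'

```text
time_s: 14.8
ee_pos: [547.3, -193.7, 89.1]
ee_rot: [179.9, -0.3, -14.7]
force: [2.5, -4.3, 5.6]
gripper_width: 12.1
```

```bash
python3 samp.py
```

```text
15.0 -14.61 [ 0.029 -0.026 -0.019 -0.026 -0.001] [ 1.72  -3.755  5.573 -0.581 -0.223 -0.009] [0.469 0.345 0.338 0.026 0.042 0.021] 0.008172901289071888
```

servo_tool --plan '[[[0,0,0,0,0,0.04,0],[0,0,0.2,0,0,0.08,0],[0,0,0.2,0,0,0.1,0]]]'

```text
time_s: 15.3
ee_pos: [547.3, -193.9, 88.9]
ee_rot: [179.9, -0.3, -20.4]
force: [1.2, -4.3, 6.0]
gripper_width: 12.2
```

```bash
python3 samp.py
```

```text
15.5 -20.32 [ 0.065  0.026 -0.005  0.014  0.004] [ 1.439 -3.814  5.405 -0.696 -0.189  0.021] [0.389 0.303 0.59  0.047 0.022 0.024] 0.03132102079689503
```

servo_tool --plan '[[[0,0,0,0,0,0.04,0],[0,0,0.2,0,0,0.08,0],[0,0,0.2,0,0,0.1,0]]]'

```text
time_s: 15.8
ee_pos: [547.2, -194.2, 88.7]
ee_rot: [179.9, -0.3, -26.1]
force: [1.2, -5.1, 5.8]
gripper_width: 11.8
```

```bash
python3 samp.py
```

```text
16.0 -26.04 [ 0.103  0.095 -0.017  0.026  0.019] [ 1.127 -4.651  5.735 -0.766 -0.128  0.045] [0.193 0.425 0.323 0.029 0.028 0.046] 0.060854824259877205
```

servo_tool --plan '[[[0,0,0,0,0,0.03,0],[0,0,0.1,0,0,0.06,0]]]'

```text
time_s: 16.2
ee_pos: [547.2, -194.3, 88.7]
ee_rot: [179.9, -0.3, -29.5]
force: [1.1, -4.4, 6.2]
gripper_width: 12.1
```

```bash
python3 samp.py; python3 st.py
```

```text
16.4 -29.47 [0.19  0.107 0.074 0.086 0.045] [ 0.905 -4.873  5.881 -0.86  -0.077  0.1  ] [0.497 0.437 0.482 0.013 0.024 0.049] 0.061876061372458935
16.4 [ 547.14 -194.3    88.64] [179.89  -0.3  -29.47] 99.0 [ 0.94 -5.48  6.21] [-0.8696 -0.0585  0.0445] 12.14898160429222 0.061876061372458935
```

servo_tool --plan '[[[0,0,0,0,0,0,0.35],[0,0,0,0,0,0,0.35],[0,0,0,0,0,0,0.35],[0,0,-40,0,0,0,0.35],[0,0,-58,0,0,0,0.35],[-12.7,-182,-58,0,0,-1.406,0.35],[-12.7,-182,-58,0,0,-1.406,0.35],[-12.7,-182,-58,0,0,-1.406,0.35],[-12.7,-182,-58,0,0,-1.406,0.35],[-12.7,-182,-58,0,0,-1.406,0.35],[-12.7,-182,-58,0,0,-1.406,0.35],[-12.7,-182,-58,0,0,-1.406,0.35],[-12.7,-182,-58,0,0,-1.406,0.35],[-12.7,-182,-58,0,0,-1.406,0.35],[-12.7,-182,-58,0,0,-1.406,0.35],[-12.7,-182,-58,0,0,-1.406,0.35]]]'

```text
time_s: 18.0
ee_pos: [623.9, -27.2, 144.5]
ee_rot: [-179.9, 0.0, 51.0]
force: [-0.0, -0.1, -0.4]
gripper_width: 31.9
```

```bash
python3 look.py w4
```

```text
18.0 [623.85 -27.21 144.5 ] [-1.7991e+02  5.0000e-02  5.1030e+01] [-3.6 24.5 86.7  0.  68.9 35.4] [-0.01 -0.12 -0.36] [-0.006  0.057  0.021] [ 0.014  0.032 -0.   ]
[316. 214.] 1218 120.0 ang 51.8 [ 3.8 15.2] [625.7 -24.8 117. ] ((624.2268676757812, -26.26641845703125), (49.35911178588867, 12.602577209472656), 51.41362762451172)
[480. 279.] 286 117.0 ang 98.4 [1.6 3.6] [ 689.5 -144.6  114.8] ((689.6858520507812, -146.06594848632812), (5.475065231323242, 13.8349027633667), 6.263631343841553)
```

View pics/w4.png

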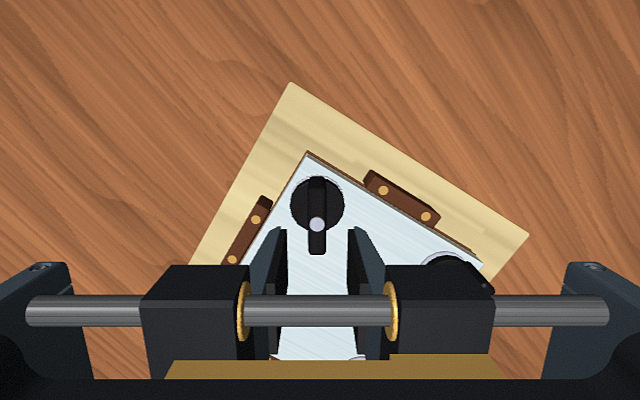

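servo_tool --plan '[[[0.8,0.2,30,0,0,0,0.35],[0.8,0.2,56,0,0,0,0.35],[0.8,0.2,56,0,0,0,0.35],[0.8,0.2,56,0,0,0,0],[0.8,0.2,56,0,0,0,0],[0.8,0.2,56,0,0,0,0],[0.8,0.2,56,0,0,0,0],[0.8,0.2,56,0,0,0,0]]]'

```text
time_s: 18.85
ee_pos: [625.2, -26.2, 90.8]
ee_rot: [180.0, -0.1, 51.0]
force: [-3.9, 3.3, 6.8]
gripper_width: 12.2
```

```bash
python3 samp.py
```

```text
19.05 51.03 [ 0.019 -0.009 -0.044 -0.049 -0.013] [-3.239  3.298  6.314  0.607  0.678 -0.019] [0.643 0.362 0.706 0.014 0.028 0.025] -0.00018111920326191466
```

servo_tool --plan '[[[0,0,0,0,0,0.04,0],[0,0,0.2,0,0,0.08,0],[0,0,0.2,0,0,0.1,0]]]'

```text
time_s: 19.35
ee_pos: [625.2, -26.3, 90.5]
ee_rot: [180.0, -0.1, 45.2]
force: [-3.2, 2.7, 7.2]
gripper_width: 11.9
```

```bash
python3 samp.py
```

```text
19.55 45.3 [ 0.061  0.009 -0.004 -0.063 -0.002] [-3.165  3.036  6.32   0.566  0.658  0.   ] [0.041 0.608 0.492 0.021 0.006 0.04 ] -0.004703360464191064
```

servo_tool --plan '[[[0,0,0,0,0,0.04,0],[0,0,0.2,0,0,0.08,0],[0,0,0.2,0,0,0.1,0]]]'

```text
time_s: 19.85
ee_pos: [625.4, -26.4, 90.4]
ee_rot: [180.0, -0.1, 39.5]
force: [-1.8, 3.4, 5.9]
gripper_width: 11.9
```

```bash
python3 samp.py
```

```text
20.05 39.57 [ 0.046  0.008 -0.004 -0.001  0.01 ] [-2.752  3.062  5.924  0.555  0.658  0.012] [0.505 0.275 0.197 0.027 0.04  0.018] 0.012469678767956793
```

servo_tool --plan '[[[0,0,0,0,0,0.04,0],[0,0,0.2,0,0,0.08,0],[0,0,0.2,0,0,0.1,0]]]'

```text
time_s: 20.35
ee_pos: [625.4, -26.5, 90.3]
ee_rot: [180.0, -0.1, 33.8]
force: [-2.4, 3.4, 6.3]
gripper_width: 11.8
```

```bash
python3 samp.py
```

```text
20.55 33.85 [0.083 0.06  0.061 0.05  0.013] [-2.666  2.481  6.545  0.491  0.626  0.053] [0.503 0.554 0.263 0.018 0.022 0.023] 0.03577343188226223
```

servo_tool --plan '[[[0,0,0,0,0,0.04,0],[0,0,0.2,0,0,0.08,0],[0,0,0.2,0,0,0.1,0]]]'

```text
time_s: 20.85
ee_pos: [625.5, -26.6, 90.1]
ee_rot: [180.0, -0.1, 28.1]
force: [-2.8, 2.7, 5.7]
gripper_width: 11.8
```

```bash
python3 samp.py
```

```text
21.05 28.13 [0.099 0.111 0.129 0.059 0.064] [-2.869  2.479  6.008  0.46   0.626  0.092] [0.186 0.283 0.467 0.016 0.017 0.027] 0.07298414362594485
```

servo_tool --plan '[[[0,0,0,0,0,0,0.35],[0,0,0,0,0,0,0.35],[0,0,0,0,0,0,0.35],[0,0,-40,0,0,0,0.35],[0,0,-57,0,0,0,0.35],[-128.5,-18.8,-57,0,0,0.712,0.35],[-128.5,-18.8,-57,0,0,0.712,0.35],[-128.5,-18.8,-57,0,0,0.712,0.35],[-128.5,-18.8,-57,0,0,0.712,0.35],[-128.5,-18.8,-57,0,0,0.712,0.35],[-128.5,-18.8,-57,0,0,0.712,0.35],[-128.5,-18.8,-57,0,0,0.712,0.35]]]'

```text
time_s: 22.25
ee_pos: [503.1, -71.1, 145.3]
ee_rot: [180.0, -0.0, -12.5]
force: [-0.2, 0.5, -0.2]
gripper_width: 32.0
```

```bash
python3 look.py w5
```

```text
22.25 [503.15 -71.14 145.33] [ 1.7999e+02 -2.0000e-02 -1.2540e+01] [ -9.3  14.3 102.2  -0.   63.5  93.2] [-0.23  0.45 -0.21] [ 0.068  0.089 -0.04 ] [ 0.083  0.125 -0.019]
[207.  53.] 2143 120.0 ang -151.8 [ 3.8 15.1] [624.  -27.9 116.3] ((623.7613525390625, -27.178531646728516), (49.27725601196289, 13.197810173034668), 28.56608009338379)
[480. 118.] 2679 118.0 ang 150.9 [ 3.7 15. ] [ 546.9 -191.6  115.2] ((545.7774658203125, -192.56329345703125), (13.287787437438965, 49.68135452270508), 61.46213912963867)
[317. 215.] 1172 118.0 ang 167.6 [ 3.7 15.3] [504.7 -71.2 115.5] ((502.315185546875, -70.75495147705078), (12.477471351623535, 49.652732849121094), 77.1262435913086)
```

View pics/w5.png

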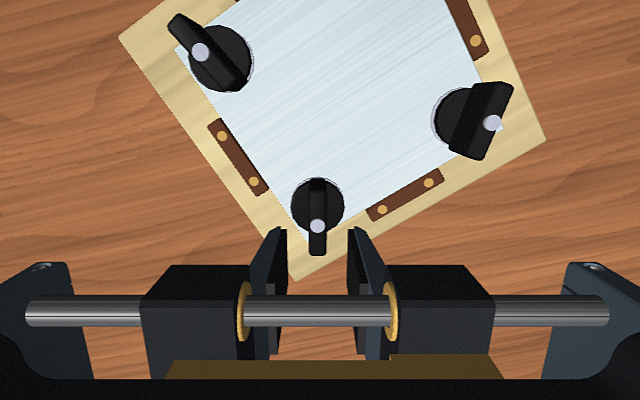

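servo_tool --plan '[[[-0.5,0,30,0,0,0,0.35],[-0.5,0,58,0,0,0,0.35],[-0.5,0,58,0,0,0,0.35],[-0.5,0,58,0,0,0,0],[-0.5,0,58,0,0,0,0],[-0.5,0,58,0,0,0,0],[-0.5,0,58,0,0,0,0],[-0.5,0,58,0,0,0,0],[-0.5,0,58.2,0,0,0.06,0],[-0.5,0,58.2,0,0,0.12,0],[-0.5,0,58.4,0,0,0.18,0],[-0.5,0,58.4,0,0,0.24,0],[-0.5,0,58.6,0,0,0.28,0],[-0.5,0,58.6,0,0,0.3,0]]]'

```text
time_s: 23.7
ee_pos: [503.5, -71.9, 88.3]
ee_rot: [180.0, -0.2, -29.8]
force: [-0.3, -2.6, 7.5]
gripper_width: 12.2
```

```bash
python3 samp.py
```

```text
23.9 -29.79 [0.293 0.246 0.234 0.232 0.227] [-0.456 -3.265  7.566 -0.486  0.261  0.246] [0.405 0.454 0.519 0.022 0.029 0.024] 0.23325213231146336
```

servo_tool --plan '[[[0,0,0.1,0,0,0.06,0],[0,0,0.2,0,0,0.12,0],[0,0,0.3,0,0,0.18,0],[0,0,0.4,0,0,0.23,0],[0,0,0.5,0,0,0.27,0],[0,0,0.6,0,0,0.3,0]]]'

```text
time_s: 24.5
ee_pos: [503.1, -72.4, 87.8]
ee_rot: [180.0, -0.2, -47.0]
force: [-2.4, -3.5, 9.0]
gripper_width: 11.8
```

```bash
python3 samp.py; python3 st.py
```

```text
24.7 -46.96 [0.284 0.226 0.161 0.171 0.143] [-1.496 -4.574  8.916 -0.806  0.514  0.197] [0.737 0.653 0.231 0.029 0.023 0.052] 0.17852385062724352
24.7 [503.11 -72.42  87.76] [179.97  -0.22 -46.96] 127.7 [-0.55 -4.93  9.29] [-0.7901  0.5268  0.1435] 12.219617233677205 0.17852385062724352
```

servo_tool --plan '[[[0,0,0,0,0,0,0.35],[0,0,0,0,0,0,0.35],[0,0,0,0,0,0,0.35],[0,0,-40,0,0,0,0.35],[0,0,-60,0,0,0,0.35]]]'

```text
time_s: 25.2
ee_pos: [503.2, -70.7, 147.8]
ee_rot: [-179.9, -0.1, -47.1]
force: [0.6, -0.1, -0.2]
gripper_width: 32.0
```

```bash
python3 look.py w6
```

```text
25.2 [503.21 -70.72 147.75] [-1.7993e+02 -6.0000e-02 -4.7050e+01] [ -9.3  14.1 102.    0.   63.8 127.7] [ 0.62 -0.06 -0.19] [0.101 0.071 0.011] [0.126 0.028 0.046]
[399.  40.] 2233 119.0 ang 152.4 [ 3.8 14. ] [ 544.6 -191.   115.4] ((544.6304321289062, -192.40682983398438), (13.512107849121094, 47.608428955078125), 61.19945526123047)
[147. 145.] 2087 119.0 ang -151.8 [ 3.8 15.3] [623.5 -28.9 116.2] ((623.98388671875, -27.34239959716797), (49.80186080932617, 13.388925552368164), 28.78742790222168)
[319. 213.] 1138 119.0 ang 134.9 [ 3.8 15.2] [503.6 -72.4 114.4] ((502.42083740234375, -71.05429077148438), (12.931059837341309, 49.35759353637695), 44.16367721557617)
```

View pics/w6.png

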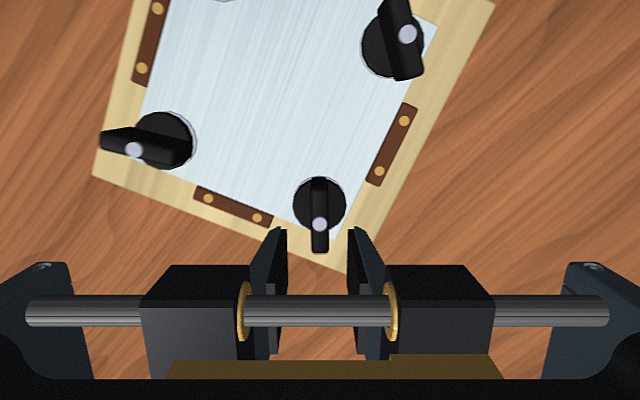

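servo_tool --plan '[[[170.1,-68.4,0,0,0,-0.933,0.35],[170.1,-68.4,0,0,0,-0.933,0.35],[170.1,-68.4,0,0,0,-0.933,0.35],[170.1,-68.4,0,0,0,-0.933,0.35],[170.1,-68.4,0,0,0,-0.933,0.35],[170.1,-68.4,0,0,0,-0.933,0.35],[170.1,-68.4,0,0,0,-0.933,0.35],[170.1,-68.4,0,0,0,-0.933,0.35]]]'

```text
time_s: 26.05
ee_pos: [668.1, -148.5, 144.9]
ee_rot: [-179.9, 0.1, 6.4]
force: [-0.4, 0.4, -0.1]
gripper_width: 32.3
```

```bash
python3 look.py w7
```

```text
26.05 [ 668.13 -148.52  144.88] [-1.7995e+02  9.0000e-02  6.4000e+00] [-13.5  29.8  77.5   0.   72.7  70.1] [-0.39  0.44 -0.07] [ 0.023  0.118 -0.   ] [0.037 0.092 0.004]
[318. 214.] 1208 119.0 ang -172.7 [ 3.8 15.2] [ 670.8 -149.1  116.1] ((668.5419921875, -149.17178344726562), (49.16374206542969, 12.631211280822754), 6.84900426864624)
[149. 248.] 2136 119.0 ang -151.6 [ 3.6 12.9] [629.9 -26.7 115.8] ((626.7003784179688, -26.72865867614746), (45.73094940185547, 13.424591064453125), 28.3345947265625)
[348. 351.] 401 117.0 ang 134.2 [0.9 3.4] [ 557.8 -193.5  113.5] ((556.8408203125, -192.65481567382812), (4.1825642585754395, 13.406782150268555), 39.30943298339844)
```

View pics/w7.png

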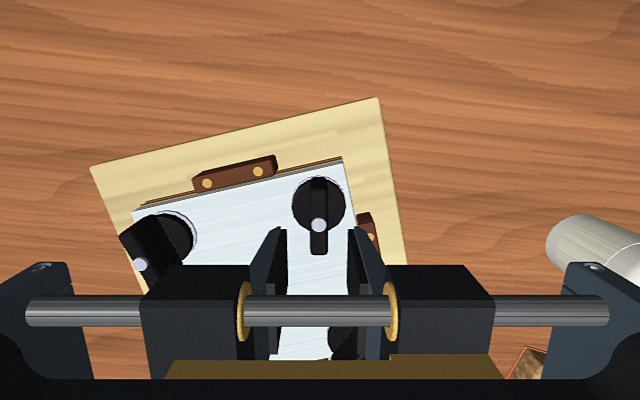

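servo_tool --plan '[[[0.4,0.5,30,0,0,0,0.35],[0.4,0.5,57,0,0,0,0.35],[0.4,0.5,57,0,0,0,0.35],[0.4,0.5,57,0,0,0,0],[0.4,0.5,57,0,0,0,0],[0.4,0.5,57,0,0,0,0],[0.4,0.5,57,0,0,0,0],[0.4,0.5,57,0,0,0,0],[0.4,0.5,57.2,0,0,0.06,0],[0.4,0.5,57.2,0,0,0.12,0],[0.4,0.5,57.4,0,0,0.18,0],[0.4,0.5,57.4,0,0,0.24,0],[0.4,0.5,57.6,0,0,0.28,0],[0.4,0.5,57.6,0,0,0.3,0]]]'

```text
time_s: 27.5
ee_pos: [670.1, -150.1, 90.5]
ee_rot: [179.9, -0.2, -10.8]
force: [-1.0, -1.0, 7.0]
gripper_width: 11.7
```

```bash
python3 samp.py
```

```text
27.7 -10.75 [0.227 0.23  0.163 0.156 0.123] [-0.008 -1.14   6.314 -0.152  0.116  0.18 ] [0.666 0.405 0.368 0.032 0.018 0.042] 0.17830009572207928
```

servo_tool --plan '[[[0,0,0.1,0,0,0.06,0],[0,0,0.2,0,0,0.12,0],[0,0,0.3,0,0,0.16,0],[0,0,0.4,0,0,0.18,0]]]'

```text
time_s: 28.1
ee_pos: [670.0, -150.5, 90.3]
ee_rot: [179.9, -0.2, -21.1]
force: [-0.6, -0.9, 6.4]
gripper_width: 11.4
```

```bash
python3 samp.py
```

```text
28.3 -21.04 [0.324 0.267 0.344 0.23  0.263] [-0.365 -1.405  6.361 -0.288  0.191  0.285] [0.251 0.34  0.234 0.026 0.021 0.042] 0.28038698248565197
```

servo_tool --plan '[[[0,0,0.1,0,0,0.04,0],[0,0,0.2,0,0,0.08,0],[0,0,0.2,0,0,0.11,0]]]'

```text
time_s: 28.6
ee_pos: [669.8, -150.7, 90.1]
ee_rot: [179.9, -0.2, -27.4]
force: [-0.5, -2.4, 7.5]
gripper_width: 10.7
```

```bash
python3 samp.py
```

```text
28.8 -27.35 [0.331 0.284 0.254 0.272 0.218] [-0.62  -1.858  6.47  -0.392  0.227  0.272] [0.931 0.373 0.744 0.02  0.011 0.037] 0.2580464445054531
```

servo_tool --plan '[[[0,0,0,0,0,0,0.35],[0,0,0,0,0,0,0.35],[0,0,0,0,0,0,0.35],[0,0,-40,0,0,0,0.35],[0,0,-58,0,0,0,0.35]]]'

```text
time_s: 29.3
ee_pos: [669.7, -149.2, 147.9]
ee_rot: [-180.0, -0.1, -27.4]
force: [0.8, -0.6, 0.5]
gripper_width: 32.3
```

```bash
python3 look.py w8
```

```text
29.3 [ 669.74 -149.24  147.94] [-1.7996e+02 -1.2000e-01 -2.7400e+01] [-13.5  29.8  77.2   0.   72.9 103.9] [ 0.84 -0.59  0.47] [0.056 0.071 0.035] [ 0.066  0.026 -0.03 ]
[318. 214.] 1136 118.0 ang 155.5 [ 3.8 15.2] [ 670.6 -150.6  115.2] ((668.6846313476562, -149.65896606445312), (12.980745315551758, 49.15313720703125), 65.17686462402344)
```

servo_tool --plan '[[[-88.9,95,0,0,0,0.033,0.35],[-88.9,95,0,0,0,0.033,0.35],[-88.9,95,0,0,0,0.033,0.35],[-88.9,95,0,0,0,0.033,0.35],[-88.9,95,0,0,0,0.033,0.35]]]'

```text
time_s: 29.85
ee_pos: [546.2, -192.7, 145.8]
ee_rot: [-180.0, -0.0, -29.3]
force: [0.1, 0.1, -0.3]
gripper_width: 31.8
```

```bash
python3 look.py w9
```

```text
29.85 [ 546.15 -192.7   145.76] [-1.7997e+02 -1.0000e-02 -2.9350e+01] [-20.6  20.4  93.    0.   66.6  98.7] [ 0.15  0.12 -0.34] [ 0.087  0.098 -0.051] [ 0.04   0.042 -0.003]
[171.  91.] 2580 118.0 ang 155.1 [ 3.6 15. ] [ 668.  -151.6  114.8] ((667.775146484375, -150.2606201171875), (12.713821411132812, 49.94513702392578), 64.90943908691406)
[318. 214.] 1193 118.0 ang 151.7 [ 3.8 15.1] [ 548.1 -194.4  115.6] ((546.3832397460938, -193.24884033203125), (12.71750259399414, 48.89435577392578), 61.04323196411133)
[ 71. 230.] 2871 119.0 ang -151.1 [ 3.5 15. ] [625.2 -29.8 115.8] ((624.4890747070312, -28.417200088500977), (50.370643615722656, 13.640691757202148), 29.86760711669922)
```

View pics/w9.png

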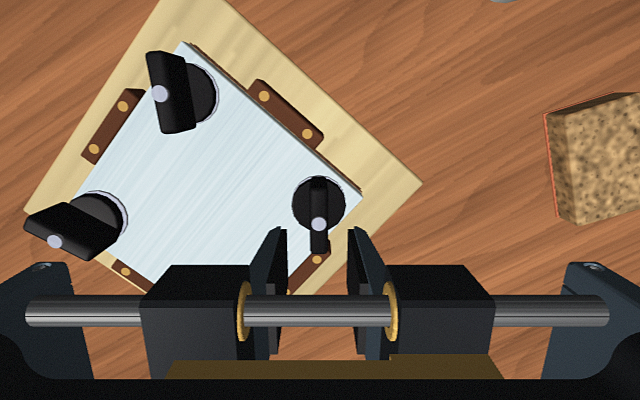

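servo_tool --plan '[[[0.6,0.6,30,0,0,0,0.35],[0.6,0.6,58,0,0,0,0.35],[0.6,0.6,58,0,0,0,0.35],[0.6,0.6,58,0,0,0,0],[0.6,0.6,58,0,0,0,0],[0.6,0.6,58,0,0,0,0],[0.6,0.6,58,0,0,0,0],[0.6,0.6,58,0,0,0,0],[0.6,0.6,58.2,0,0,0.06,0],[0.6,0.6,58.2,0,0,0.12,0],[0.6,0.6,58.4,0,0,0.18,0],[0.6,0.6,58.4,0,0,0.24,0],[0.6,0.6,58.6,0,0,0.28,0],[0.6,0.6,58.6,0,0,0.3,0]]]' --squeeze 50

```text
time_s: 31.3
ee_pos: [547.1, -195.1, 88.9]
ee_rot: [180.0, -0.2, -46.5]
force: [-2.0, -4.5, 4.3]
gripper_width: 11.8
```

```bash
python3 samp.py
```

```text
31.5 -46.43 [0.248 0.197 0.21  0.126 0.14 ] [-1.783 -4.98   5.414 -0.798  0.388  0.184] [0.377 0.471 0.561 0.032 0.028 0.045] 0.18270790111273527
```

servo_tool --plan '[[[0,0,0.1,0,0,0.06,0],[0,0,0.2,0,0,0.12,0],[0,0,0.3,0,0,0.16,0],[0,0,0.4,0,0,0.18,0]]]'

```text
time_s: 31.9
ee_pos: [546.8, -195.4, 88.6]
ee_rot: [180.0, -0.2, -56.8]
force: [-2.5, -6.1, 7.1]
gripper_width: 11.8
```

```bash
python3 samp.py
```

```text
32.1 -56.72 [0.262 0.261 0.284 0.266 0.188] [-2.494 -5.729  6.401 -0.932  0.566  0.252] [0.236 0.558 0.389 0.022 0.03  0.033] 0.2522595785558224
```

servo_tool --plan '[[[0,0,0.1,0,0,0.04,0],[0,0,0.2,0,0,0.08,0],[0,0,0.2,0,0,0.12,0]]]'

```text
time_s: 32.4
ee_pos: [546.5, -195.6, 88.5]
ee_rot: [180.0, -0.2, -63.7]
force: [-3.8, -5.5, 6.8]
gripper_width: 11.9
```

```bash
python3 samp.py
```

```text
32.6 -63.59 [0.363 0.268 0.257 0.241 0.237] [-3.354 -5.909  6.753 -1.013  0.682  0.273] [0.365 0.555 0.36  0.024 0.04  0.046] 0.26042950339615345
```

servo_tool --plan '[[[0,0,0,0,0,0,0.35],[0,0,0,0,0,0,0.35],[0,0,0,0,0,0,0.35],[0,0,-40,0,0,0,0.35],[0,0,-58,0,0,0,0.35]]]'

```text
time_s: 33.1
ee_pos: [547.5, -193.3, 146.7]
ee_rot: [-179.9, -0.1, -63.7]
force: [0.5, -1.6, 0.6]
gripper_width: 32.2
```

```bash
python3 look.py w10
```

```text
33.1 [ 547.54 -193.29  146.74] [-1.7987e+02 -7.0000e-02 -6.3670e+01] [-2.06e+01  2.04e+01  9.28e+01  1.00e-01  6.66e+01  1.33e+02] [ 0.47 -1.58  0.59] [0.14  0.03  0.028] [0.092 0.002 0.004]
[142. 194.] 2504 119.0 ang 154.9 [ 3.6 14.8] [ 667.4 -151.6  114.9] ((667.81005859375, -150.19053649902344), (12.908649444580078, 49.852962493896484), 65.24662017822266)
[320. 213.] 1155 118.0 ang 118.6 [ 3.7 15.3] [ 547.  -195.6  114.6] ((545.82861328125, -193.4918975830078), (12.989466667175293, 49.711090087890625), 28.192790985107422)
[128. 347.] 992 120.0 ang -147.7 [3.4 9.1] [634.  -25.3 116. ] ((632.4978637695312, -23.691497802734375), (31.56279182434082, 13.500399589538574), 28.25263214111328)
[298. 344.] 723 116.0 ang 164.3 [3.1 4.9] [514.6 -86.  113.1] ((513.0960083007812, -82.4878921508789), (13.177468299865723, 19.321495056152344), 45.79020690917969)
```

servo_tool --plan '[[[-114.1,-143.5,0,0,0,-1.607,0.35],[-114.1,-143.5,0,0,0,-1.607,0.35],[-114.1,-143.5,0,0,0,-1.607,0.35],[-114.1,-143.5,0,0,0,-1.607,0.35],[-114.1,-143.5,0,0,0,-1.607,0.35],[-114.1,-143.5,0,0,0,-1.607,0.35],[-114.1,-143.5,0,0,0,-1.607,0.35],[-114.1,-143.5,0,0,0,-1.607,0.35],[-114.1,-143.5,0,0,0,-1.607,0.35],[-114.1,-143.5,0,0,0,-1.607,0.35],[-114.1,-143.5,0,0,0,-1.607,0.35],[-114.1,-143.5,0,0,0,-1.607,0.35]]]'

```text
time_s: 34.35
ee_pos: [624.0, -27.1, 143.8]
ee_rot: [-179.9, 0.1, 28.4]
force: [0.2, 0.1, 0.2]
gripper_width: 31.9
```

```bash
python3 look.py w11
```

```text
34.35 [623.97 -27.08 143.76] [-1.7993e+02  6.0000e-02  2.8400e+01] [-3.6 24.5 86.7  0.  68.8 58. ] [0.23 0.12 0.19] [ 0.03   0.038 -0.017] [ 0.003  0.099 -0.035]
[316. 214.] 1193 119.0 ang -150.5 [ 3.7 15.2] [626.8 -25.4 116.4] ((624.6353759765625, -26.229965209960938), (49.03485107421875, 12.518352508544922), 28.72111701965332)
[489. 239.] 2487 117.0 ang 155.0 [ 3.7 14.9] [ 668.8 -147.   114.4] ((668.0064086914062, -148.7901611328125), (14.101995468139648, 50.12632751464844), 64.36609649658203)
[300. 350.] 933 113.0 ang 130.4 [1.  7.6] [516.5 -76.9 108.1] ((513.986328125, -74.12467956542969), (7.216134071350098, 30.36104965209961), 30.155113220214844)
```

View pics/w11.png

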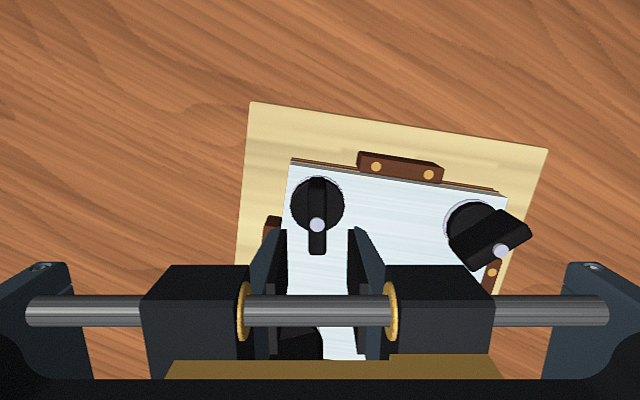

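servo_tool --plan '[[[0.9,-0.2,30,0,0,0,0.35],[0.9,-0.2,56,0,0,0,0.35],[0.9,-0.2,56,0,0,0,0.35],[0.9,-0.2,56,0,0,0,0],[0.9,-0.2,56,0,0,0,0],[0.9,-0.2,56,0,0,0,0],[0.9,-0.2,56,0,0,0,0],[0.9,-0.2,56,0,0,0,0],[0.9,-0.2,56.2,0,0,0.06,0],[0.9,-0.2,56.2,0,0,0.12,0],[0.9,-0.2,56.4,0,0,0.18,0],[0.9,-0.2,56.4,0,0,0.24,0],[0.9,-0.2,56.6,0,0,0.28,0],[0.9,-0.2,56.6,0,0,0.3,0]]]'

```text
time_s: 35.8
ee_pos: [626.2, -26.9, 89.9]
ee_rot: [180.0, -0.2, 11.2]
force: [-1.3, 0.9, 7.1]
gripper_width: 11.4
```

```bash
python3 samp.py
```

```text
36.0 11.25 [0.239 0.24  0.178 0.202 0.166] [-0.799  1.652  6.588  0.351  0.299  0.205] [0.3   0.482 0.397 0.027 0.03  0.03 ] 0.19086061511188745
```

servo_tool --plan '[[[0,0,0.1,0,0,0.06,0],[0,0,0.2,0,0,0.12,0],[0,0,0.3,0,0,0.17,0],[0,0,0.4,0,0,0.2,0]]]'

```text
time_s: 36.4
ee_pos: [626.2, -27.3, 89.6]
ee_rot: [179.9, -0.2, -0.3]
force: [-1.4, 0.9, 7.4]
gripper_width: 11.5
```

```bash
python3 samp.py
```

```text
36.6 -0.2 [0.296 0.293 0.185 0.255 0.223] [-1.22   0.78   7.011  0.19   0.309  0.25 ] [0.2   0.255 0.327 0.019 0.013 0.043] 0.2318576630204916
```

servo_tool --plan '[[[0,0,0.1,0,0,0.05,0],[0,0,0.2,0,0,0.1,0],[0,0,0.2,0,0,0.13,0]]]'

```text
time_s: 36.9
ee_pos: [626.2, -27.6, 89.4]
ee_rot: [179.9, -0.2, -7.7]
force: [-1.2, -0.4, 6.8]
gripper_width: 11.4
```

```bash
python3 samp.py
```

```text
37.1 -7.63 [0.342 0.315 0.256 0.285 0.26 ] [-1.256  0.28   6.55   0.057  0.304  0.292] [0.571 0.5   0.431 0.005 0.024 0.033] 0.26498956605792046
```

servo_tool --plan '[[[0,0,0,0,0,0,0.35],[0,0,0,0,0,0,0.35],[0,0,0,0,0,0,0.35],[0,0,-40,0,0,0,0.35],[0,0,-58,0,0,0,0.35]]]'

```text
time_s: 37.6
ee_pos: [626.2, -27.2, 147.6]
ee_rot: [180.0, -0.2, -7.7]
force: [0.9, -0.6, 1.2]
gripper_width: 31.8
```

```bash
python3 look.py w12
```

```text
37.6 [626.24 -27.22 147.61] [ 1.7999e+02 -1.6000e-01 -7.6900e+00] [-3.5 24.4 86.3 -0.  69.1 94.2] [ 0.93 -0.55  1.23] [0.054 0.064 0.014] [0.06  0.048 0.012]
[484. 133.] 2604 117.0 ang 155.0 [ 3.7 14.9] [ 669.5 -147.7  114.6] ((668.2810668945312, -149.00318908691406), (14.026185035705566, 49.844356536865234), 64.51605224609375)
[317. 215.] 1147 118.0 ang 174.6 [ 3.8 15.2] [627.2 -27.2 115.2] ((625.0236206054688, -26.876497268676758), (13.031717300415039, 48.93235397338867), 84.2983627319336)
[536. 278.] 1752 117.0 ang 116.3 [1.6 7.6] [ 551.1 -191.9  112.7] ((548.5310668945312, -192.61077880859375), (9.969263076782227, 33.05863571166992), 28.47490119934082)
```

servo_tool --plan '[[[0,0,-45,0,0,0,0.5],[0,0,-90,0,0,0,0.5],[0,0,-120,0,0,0,0.5],[0,0,-120,0,0,0,0.5],[0,0,-120,0,0,0,0.5]]]'

```text
time_s: 38.15
ee_pos: [625.0, -27.1, 265.1]
ee_rot: [180.0, 0.0, -7.7]
force: [0.0, 0.0, 0.2]
gripper_width: 45.3
```

```bash
python3 look.py w13; python3 - <<'E'
from workcell import *
import cv2,pickle,numpy as np
f=grab_frame("scene");cv2.imwrite("pics/scene_end.png",f["color"][:,:,::-1])
a=pickle.load(open("scene0.pkl","rb"))["color"].astype(int)
d=(abs(a-f["color"].astype(int)).sum(-1)>90)
for n,(u0,v0,u1,v1) in dict(mallet=(400,215,470,325),glue=(165,145,197,192),block=(195,118,235,152)).items(): print(n,d[v0:v1,u0:u1].mean())
E
```

```text
38.15 [625.04 -27.07 265.09] [179.99   0.    -7.69] [-3.5 21.1 74.7 -0.  84.2 94.2] [0.03 0.02 0.16] [-0.003  0.147  0.018] [0.062 0.148 0.011]
[430. 121.] 977 118.0 ang 154.9 [ 3.8 14.9] [ 668.8 -147.7  114.8] ((668.04541015625, -148.63584899902344), (13.145853996276855, 49.23406219482422), 64.91863250732422)
[317. 178.] 536 118.0 ang 175.3 [ 3.8 15.3] [626.6 -27.  115.3] ((624.8211059570312, -26.78272819519043), (12.846991539001465, 49.41911697387695), 84.61441040039062)
[474. 227.] 1029 117.0 ang 118.3 [ 3.7 15. ] [ 547.5 -191.3  114. ] ((546.1244506835938, -191.8805694580078), (13.108729362487793, 49.223995208740234), 28.377227783203125)
[355. 284.] 144 116.0 ang 159.3 [2.1 3. ] [492.4 -54.2 113.3] ((492.8074951171875, -53.68531036376953), (10.719472885131836, 7.760026931762695), 5.440072536468506)
mallet 0.0
glue 0.0
block 0.0
```

View pics/w13.png

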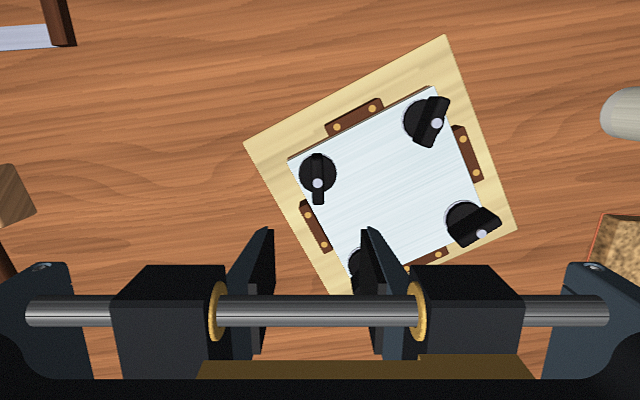

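The picture shows the gripper clear of the press. Three knobs stand where I left them, at about (318,180), (428,120) and (473,225). The fourth, near (360,265), is partly hidden by a finger. The mallet, glue bottle and sanding block have not moved.

```bash
python3 -c "
from workcell import *
print(job_done())"
```

```text
the job is handed in; nothing more can be done
None
```

I tightened the four knobs in the order 0, 2, 1, 3 on both rounds and handed the job in at about 38 s, with the gripper open and clear of the press. By my estimates, every knob had a light bite after round one and was hand-tight after round two.

| Knob | Turn past first touch, round one | Turn past first touch, round two (0.65–1.2 allowed) | Resting torque at the end |
|---|---|---|---|
| 0 | about 0.25 rad | about 0.8–0.87 rad | 0.20 N m |
| 2 | about 0.27 rad | about 0.82 rad | 0.27 N m |
| 1 | about 0.28 rad | about 0.86 rad | 0.27 N m |
| 3 | about 0.25 rad | about 0.85 rad | 0.29 N m |

The round-two turns correspond to roughly 20–22 N on the plate, below the 38 N overtight limit. In the final scene picture the mallet, glue bottle and sanding block had not moved.

These checks were less clear or disagreed:
- **Knob 0, round one:** the first fast steps gave resting torques of the wrong sign, so I switched to slow turns. Its first touch was not seen directly. I worked it out from the torque and from touch coming no later than 0.65 rad.
- **Knob 0, round two:** the resting torque fell from 0.25 to 0.20 N m on its last turn. The next wrist picture showed the bar had still followed the tool to within about 1.5°.
- **Slip:** in round two the bars ended about 1.5–3° short of the tool angle. The table uses the bar angles seen by the camera.
- **Knob 0, final view:** it was partly hidden by a finger in the last wrist picture.

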